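# Index the plate and lock it

### The job

The gear is mounted on the slotted index plate of the green bench fixture, and its next cut is at the slot painted red. Push the plate round by its upright tab until the red slot faces the lock bar, then push the bar's thumb tab until the bar is fully home in that slot. Push with the fingers only, without gripping either tab, leave the tools and small parts round the fixture undisturbed, and finish with the hand clear.

Things in the scene. Friction and masses are not known exactly. Their poses are not given: they have to be found in the camera images.
- fixture: Green indexing fixture fixed to the bench, base 120 x 240 x 14 mm. Origin on the bench (z = 0) under the plate's vertical axis; +y runs along the lock bar, away from the plate; +z up. The base spans x -60..60, y -65..175 mm. Two dark guide bridges over the bar (42 mm wide in x, tops with screws at z = 40 mm) span y 84..100 and 150..166 mm: keep the fingertips above 42 mm over them.
- index_plate (a joint): Angle of the index plate about its vertical axis (rad): 0 when the red slot faces the lock bar, growing anticlockwise seen from above. Starts between -1.75 and -0.5. No stops; light friction (about 1 N at the tab); stays where it is left. Steel plate 116 mm across, z 19..31 mm, three slots 120 degrees apart, only one painted red.
- red_slot (a point): Middle of the mouth of the red slot, on the plate's rim, 58 mm from its axis, z = 25 mm; turns with the plate. The slot is radial, 14 mm wide, 26 mm deep, with 3 mm lead-in chamfers at the mouth and red paint on both sides; the other two slots are bare.
- lock_line (a point): Fixed point on the fixture where the mouth of the red slot must be for the bar to enter: 58 mm from the plate's axis along the fixture's +y.
- turn_tab_top (a point): Top centre of the upright turning tab at the plate's rim: black-faced steel tab, 30 mm wide radially, 14 mm thick along its path, top at z = 73 mm, facings z 42..68 mm. It stands 66 mm from the plate's axis, 160 degrees anticlockwise of the red slot seen from above. Pushing its clockwise-side face turns the plate anticlockwise.
- lock_bar (a joint): Travel of the lock bar toward the plate (m): 0 withdrawn, 0.028 home, its stop; starts at 0 to 0.004. Sliding takes about 2 N; it stays where it is left. Bar 11 mm wide, 9 mm high; its round nose meets the rim at 0.006 if no slot faces it, and centres the plate by itself if the slot is within about 6 mm.
- thumb_tab_top (a point): Top centre of the upright thumb tab on the bar: black-faced steel tab, 30 mm wide across the bar, 14 mm thick along it, top at z = 72 mm, facings z 40..67 mm. It lies on the fixture's y axis, 136 mm from the plate's axis when withdrawn, 108 mm when home. Push its outer face toward the plate.
- turn_tab_rear: Black facing on the clockwise side of the turning tab, 30 x 4.5 x 26 mm; origin at the foot of the tab.
- turn_tab_front: Black facing on the anticlockwise side of the turning tab, same size; origin at the foot of the tab.
- thumb_front: Black facing of the thumb tab on the side of the plate, 30 x 4.5 x 26 mm; origin at the foot of the tab.
- thumb_back: Black facing of the thumb tab on the side away from the plate, same size; origin at the foot of the tab.
- nut: Loose steel nut, 24 x 27 x 12 mm, flat on the bench behind the fixture; leave alone.
- bolt: Loose bolt standing on its head, 24 mm wide, 63 mm tall, behind the fixture; leave alone.
- bearing: Loose ball bearing, 35 mm across, 11 mm high, behind the fixture; leave alone.
- caliper: Loose caliper, 75 x 190 x 9 mm, flat at the back left; leave alone.
- spanner: Loose spanner, 33 x 234 x 10 mm, flat in front of the fixture; leave alone.
- grease_tin: Loose red tin, 66 mm across, 70 mm high, at the back right; leave alone.
- driver: Loose red screwdriver, 26 x 206 x 25 mm, flat at the back right behind the big bench vice; leave alone. (The vice, fixed to the bench on the right at x 0.1..0.58, y -0.2..0 m, stands 0.27 m above the bench: swing over it from 0.36 m up.)
- work_gear: Gear fixed on the middle of the plate, 60 mm across; origin at its underside on the plate's axis, z = 36 mm; its hub reaches z = 60 mm, its arbor and nut z = 74 mm; turns with the plate.

How it is judged:
By the outcome, as a careful person would: the job done as asked, in the order asked, and still so for the second after the job is handed in, with the robot touching nothing.
It also fails if it takes over 61 s, if anything falls off the work surface, if the arm or the gripper's body presses on something with over 40 N, if the wrist force passes 120 N, or if a joint passes its speed limit or range.

### The arm

A 6-joint arm with a two-finger parallel gripper is mounted at the origin on a cart in front of the work surface, level with it; the furniture and walls round the work are solid. World frame = base frame: x ahead of the robot, y to its left, z up, the work surface at z = 0. Lengths are in m, angles in rad, forces in N, time in s.
With the tool pointing down it reaches from about 0.325 to 0.775 m from the base axis. Payload 5.5 kg.
Tool frame: the origin (TCP) lies midway between the tips of the shut fingers; the grasp point (between the pads) lies robot.tcp_to_grasp behind it (robot.tcp_to_grasp is the distance from the TCP to the grasp point, in m); z points along the fingers, y is the line along which they close (so a half turn about z gives the same grasp; the last joint's range is limited). The gripper opens to 88 mm and grips with 3 to 60 N. Pads are 20 mm wide; open, the fingers measure 115 mm over their backs; the gripper's body (75 mm by 178 mm) begins 61 mm behind the grasp point.
Start: joints at [-1.182, 0.091, 1.231, -0, 1.82, -0.057], TCP at [0.259, -0.541, 0.223] pointing down, gripper open.
Joint ranges: [-2.87, 2.87], [-0.86, 2.18], [0.17, 2.46], [-1.51, 4.65], [0.06, 2.69], [-2.65, 2.65]. Speed limits (rad/s): [2.57, 2.57, 3.01, 3.14, 3.14, 3.14].

### API

Orientations are given as a unit quaternion [w, x, y, z].
In Python, from station import robot gives the robot as it stands. The module is installed in compiled form; this text tells all that it offers.
- The arm moves only by the tool servo_tool, never from a script. Its argument "commands" is a list of rows, each a list of 3 entries, a list of its own where there are three numbers: the shift along the tool's x, y, z in mm, then the turn about the tool's z in degrees, then the finger opening in mm, from 0 to 87.8. In form: [[[dx, dy, dz], yaw, jaw], ...]. A call has 1 to 5 rows; each row shifts and turns the commanded pose from where the row before left it, along the tool's axes as they then stand; what a row does not reach is not made up. A row lasts 1/8 s, in which the tool goes at most 62.5 mm and 10.7 degrees, less where a joint would pass 70% of its speed; a pose out of reach is approached as far as the arm can. A call is refused whole if a number of a shift passes 62.5 or a number of a turn 10.7, either way. A call with a gripper value outside its range is refused whole. The fingers move at their own pace and stop on an object; "grip_force" is the grip in N (left out, the last holds). Time passes only in rows, so rows that do not move let the fingers close. It gives the time, the measured TCP pose, the force, the opening and the grip force at its end, in the units of the state.
- robot.observe(): the state, without advancing time (a new reading comes with each control period).
- robot.read_camera(name): name is "side" or "top" or "wrist"; returns a dict with "frame" (400x640x3 uint8, blue, green, red), "fx", "fy", "cx", "cy" (pixels), "k1" (the pictures are not rectified: a ray, as slopes to the right and down, at radius r is drawn at 1 + k1 r^2 times it, then the intrinsics apply), "R" (3x3) and "t" (3): a world point X has camera coordinates R X + t. Camera axes: x right, y down, z forward; pixel columns grow to the right and rows downward; lengths in m; the calibration is good to about 2 mm. A picture is of the moment at which its call begins. There is no depth.
- robot.close_job(): hands the job in; it is judged then, once.
The state is a dict: "time": time; "joints": joint angles; "joint_vel": joint speeds; "effort": joint torques, N m; "tool_pos": TCP position; "ee_rot": TCP orientation; "force": force on the tool from outside, world axes, zero at the start; "moment": the same for the moment, N m; "width": finger opening in m; "finger_force": force on a finger pad.
Only numpy, scipy, OpenCV 4.12 (cv2) and the standard library are available. Lean on these libraries where they do the work, as an engineer would, in place of code of your own. Each camera call takes 0.05 s, during which the arm holds its last target. There are 200 camera calls.

## Working session

There is one attempt and no reset: what is moved stays moved. The work goes in short steps, Python scripts to look and compute and a tool call to move; the robot and the scene stay as the last step left them, time stands still between calls to the robot, and variables do not carry over. Pictures are saved under pics/ and viewed, at most 10 in all, crops included, and the job is handed in when it is done.

Besides the shell and the picture viewer there is one more tool, called after "Request:" as name(argument=value, ...) on one line, values as JSON. servo_tool: Moves the arm, as the interface text tells. Its arguments: {"type":"object","properties":{"commands":{"type":"array","items":{"type":"array"}},"grip_force":{"type":"number"}},"required":["commands"]}

```bash
mkdir -p pics
cat > h.py <<'E'
import numpy as np, cv2
from station import robot
def snap(n,f):
    c=robot.read_camera(n); cv2.imwrite(f,c['frame']); return c
def ray(c,u,v):
    d=np.array([(u-c['cx'])/c['fx'],(v-c['cy'])/c['fy']]); s=d.copy()
    for _ in range(20): s=d/(1+c['k1']*(s@s))
    R=np.array(c['R']);t=np.array(c['t']); return -R.T@t, R.T@np.array([s[0],s[1],1])
def at_z(c,u,v,z):
    o,d=ray(c,u,v); return o+d*(z-o[2])/d[2]
def proj(c,X):
    p=np.array(c['R'])@X+np.array(c['t']); s=p[:2]/p[2]; s=s*(1+c['k1']*(s@s))
    return np.array([c['fx']*s[0]+c['cx'],c['fy']*s[1]+c['cy']])
E
python3 - <<'E'
from h import *
import pickle
d={n:snap(n,f'pics/{n}0.png') for n in('top','side')}
pickle.dump(d,open('c0.pkl','wb'))
for n in d: print(n,-np.array(d[n]['R']).T@d[n]['t'])
o=robot.observe(); print(o['time'],o['tool_pos'],o['ee_rot'],o['width'],o['force'],robot.tcp_to_grasp)
E
```

```text
top [0.33150977 0.24000562 1.23415994]
side [0.01677795 0.92165531 0.97584676]
0.1 [ 0.25860357 -0.54111456  0.22167408] [-8.33591461e-04  9.75263337e-01  2.21044587e-01 -1.38135857e-04] 0.08757279504530001 [ 0.08842929  0.67937348 -0.28718651] 0.0187
```

View pics/top0.png

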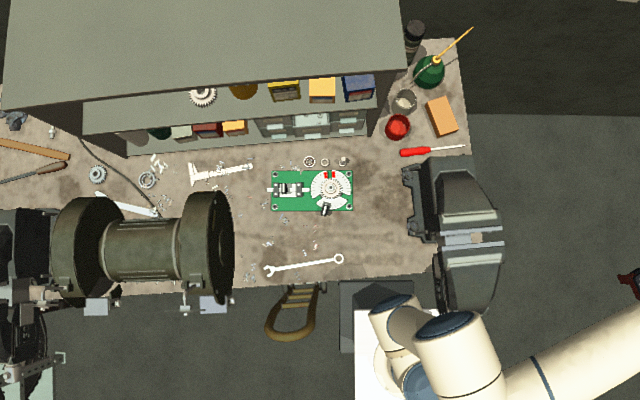

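View pics/side0.png

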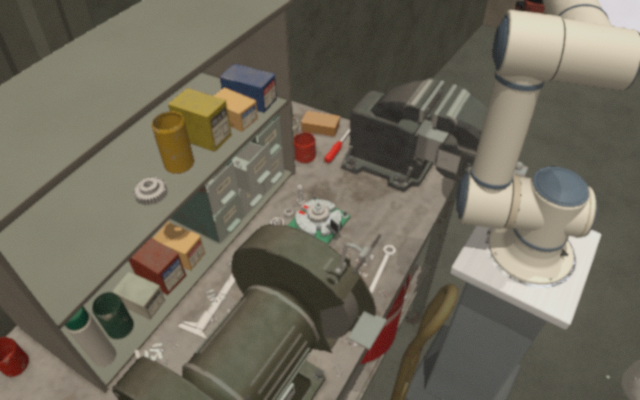

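Run:
```python
from h import *
im=cv2.imread('pics/top0.png')[150:230,255:370]
cv2.imwrite('pics/top0c.png',cv2.resize(im,None,fx=6.9,fy=6.9,interpolation=cv2.INTER_CUBIC))
```

```text
(no output)
```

View pics/top0c.png

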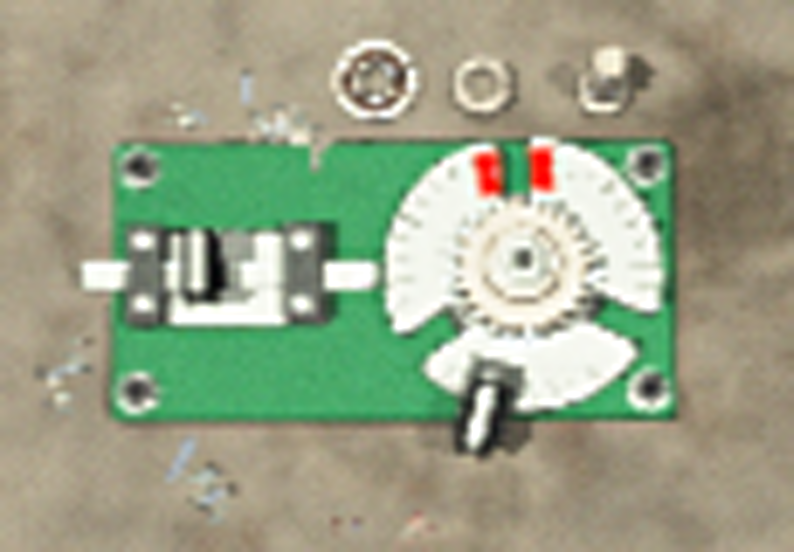

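The crop shows the base spanning x 110..675 and y 143..418 in crop pixels. The red slot is at about (514,165) and faces up. The turning tab top is at (485,412) and the thumb tab top is at (197,262).

```bash
cat > fix.py <<'E'
from h import *
import pickle
c=pickle.load(open('c0.pkl','rb'))['top']
f=lambda u,v,z: at_z(c,255+(u+.5)/6.9-.5,150+(v+.5)/6.9-.5,z)
C=[f(u,v,.014)[:2] for u,v in((110,143),(675,143),(675,418),(110,418))]
ey=(C[0]+C[3]-C[1]-C[2]); L=np.linalg.norm(ey)/2; ey/=np.linalg.norm(ey); ex=np.array([ey[1],-ey[0]])
O=np.mean(C,0)-.055*ey
E
python3 - <<'E'
from fix import *
print('C',C,'L',L,'ey',ey,'O',O)
for n,p in dict(slot=(514,160,.031),tab=(485,412,.073),thumb=(197,262,.072),arbor=(523,257,.074)).items():
    w=f(*p)[:2]; r=w-O; print(n,w,'fixture',ex@r*1000,ey@r*1000,'ang from +y deg',np.degrees(np.arctan2(-(ex@r),ey@r)))
E
```

```text
C [array([0.55762294, 0.39928257]), array([0.55476234, 0.15793482]), array([0.4372009 , 0.16016452]), array([0.43962469, 0.39861954])] L 0.23991593231688152 ey [0.011013   0.99993936] O [0.496697  0.2240037]
slot [0.54513983 0.22683831] fixture 48.40866929902343 3.3679417809953396 ang from +y deg -86.02016738634805
tab [0.43531918 0.2401505 ] fixture -61.551919637914715 15.469865753533538 ang from +y deg 75.89203909329377
thumb [0.49749782 0.35603995] fixture -0.6533455339098925 132.0370607068159 ang from +y deg 0.28350855389911395
arbor [0.49777908 0.22416044] fixture 1.0802891031268524 0.16864445910675488 ang from +y deg -81.12714396073592
```

Request:
servo_tool(commands=[[[0,0,-50],0,0],[[0,0,-60],0,0],[[0,0,-60],0,0],[[0,0,-10],0,0],[[0,0,0],0,0]])

```text
time: 0.72
tool_pos: [0.2588, -0.5417, 0.4023]
ee_rot: [0.0, 0.975, 0.221, -0.0]
force: [-0.6, -0.1, -0.9]
width: 0.0412
finger_force: 0.0
```

Request:
servo_tool(commands=[[[20,-25,0],0,0],[[35,-45,0],0,0],[[35,-45,0],0,0],[[35,-45,0],0,0],[[35,-45,0],0,0]])

```text
time: 1.35
tool_pos: [0.3146, -0.2856, 0.3993]
ee_rot: [-0.002, 0.975, 0.221, -0.001]
force: [0.3, -0.3, -0.9]
width: 0.0003
finger_force: 0.0
```

Request:
servo_tool(commands=[[[35,-45,0],0,0],[[35,-45,0],0,0],[[35,-45,0],0,0],[[35,-45,0],0,0],[[35,-45,0],0,0]])

```text
time: 1.98
tool_pos: [0.3755, -0.0071, 0.3995]
ee_rot: [-0.001, 0.975, 0.221, -0.002]
force: [-0.1, -0.5, 0.1]
width: 0.0006
finger_force: 0.0
```

Request:
servo_tool(commands=[[[35,-45,0],0,0],[[35,-45,0],0,0],[[35,-45,0],0,0],[[20,-25,0],0,0],[[0,0,0],0,0]])

```text
time: 2.6
tool_pos: [0.4193, 0.191, 0.3986]
ee_rot: [0.0, 0.975, 0.223, -0.003]
force: [-0.1, -0.6, -0.6]
width: 0.0008
finger_force: 0.0
```

Request:
servo_tool(commands=[[[0,0,30],-10,0],[[0,0,40],-10,0],[[0,0,40],-10,0],[[0,0,30],-10,0],[[0,0,0],-9.5,0]])

```text
time: 3.22
tool_pos: [0.4178, 0.1874, 0.2576]
ee_rot: [-0.001, 0.792, 0.611, -0.004]
force: [0.5, 0.5, -0.1]
width: 0.0003
finger_force: 0.0
```

Run:
```python
from h import *
import pickle
c=snap('wrist','pics/w1.png'); pickle.dump(c,open('w1.pkl','wb')); print(-np.array(c['R']).T@c['t'])
```

```text
[0.4395552  0.26486661 0.41876134]
```

View pics/w1.png

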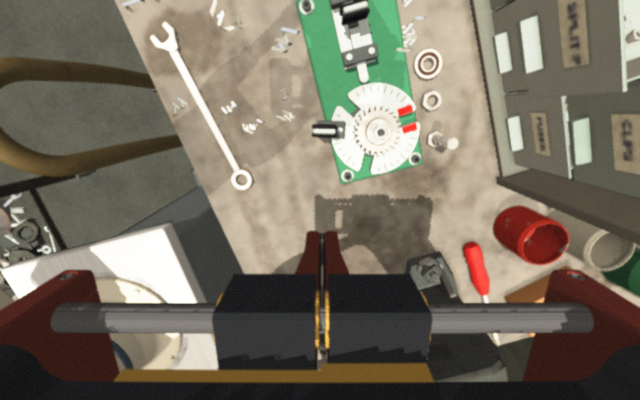

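Wrist view: the arbor is at (380,131), the tab top at about (323,130), the red slot between patches at (405,111) and (409,128), and the thumb tab top at about (354,8).

Run:
```python
from fix import *
w=pickle.load(open('w1.pkl','rb'))
for n,p in dict(slot=(411,119,.031),tab=(324,130,.073),thumb=(354,10,.072),arbor=(380,131,.074),c1=(342,183,.014),c2=(423,159,.014)).items():
    X=at_z(w,*p)[:2]; r=X-O; print(n,X.round(4),'fix',ex@r*1000,ey@r*1000,'ang',np.degrees(np.arctan2(-(ex@r),ey@r)))
```

```text
slot [0.5457 0.2269] fix 48.980887405073545 3.4500111876921067 ang -85.97097634525862
tab [0.4347 0.2443] fix -62.19703188444594 19.620620849192758 ang 72.49164482932872
thumb [0.4958 0.3546] fix -2.381248363170705 130.60796732551222 ang 1.0445026411806577
arbor [0.497  0.2269] fix 0.2990554179976718 2.911563876730717 ang -5.864455016561282
c1 [0.4402 0.1628] fix -55.836437290774604 -61.77934293976491 ang 137.89258869259328
c2 [0.5575 0.1678] fix 61.39860108093064 -55.535945771535125 ang -132.12980987812276
```

Request:
servo_tool(commands=[[[30,0,0],0,0],[[40,0,0],0,0],[[16,-1,20],0,0],[[0,0,40],0,0],[[0,0,30],0,0]])

```text
time: 3.9
tool_pos: [0.4401, 0.2714, 0.17]
ee_rot: [-0.0, 0.794, 0.608, -0.001]
force: [-0.1, 0.6, 0.4]
width: 0.0005
finger_force: 0.0
```

Request:
servo_tool(commands=[[[0,0,40],0,0],[[0,0,40],0,0],[[0,0,25],0,0],[[0,0,12],0,0],[[0,0,0],0,0]])

```text
time: 4.53
tool_pos: [0.4402, 0.2718, 0.0549]
ee_rot: [-0.0, 0.794, 0.608, -0.001]
force: [0.2, -0.7, -0.2]
width: 0.0004
finger_force: 0.0
```

Request:
servo_tool(commands=[[[-4,0,0],0,0],[[-4,0,0],0,0],[[-3,0,0],0,0],[[-2,0,0],0,0],[[0,0,0],0,0]])

```text
time: 5.15
tool_pos: [0.4373, 0.26, 0.0558]
ee_rot: [0.0, 0.793, 0.609, 0.0]
force: [-0.1, 0.8, 0.9]
width: 0.0005
finger_force: 0.0
```

Request:
servo_tool(commands=[[[-4.7,-1.1,0],-4,0],[[-4.7,-1.1,0],-4,0],[[-4.7,-1.1,0],-4,0],[[-4.7,-1.1,0],-4,0],[[-4.7,-1.1,0],-4,0]])

```text
time: 5.78
tool_pos: [0.4288, 0.2378, 0.0557]
ee_rot: [-0.0, 0.674, 0.738, 0.0]
force: [-1.5, 1.4, 0.0]
width: 0.0007
finger_force: 0.5
```

Run:
```python
from fix import *
a=snap('top','pics/t2.png'); b=snap('wrist','pics/w2.png')
im=cv2.resize(a['frame'][150:240,255:370],None,fx=5,fy=5,interpolation=cv2.INTER_CUBIC)
im2=cv2.resize(b['frame'],(575,359)); cv2.imwrite('pics/m2.png',cv2.resize(np.vstack([im,im2]),None,fx=.74,fy=.74))
p=np.array(robot.observe()['tool_pos'])[:2]-O-[0,.001]; print(p*1000,np.hypot(*p),np.degrees(np.arctan2(-(ex@p),ey@p)))
```

```text
[-67.7993985   12.32372899] 0.0689103238544945 80.3289744239948
```

View pics/m2.png

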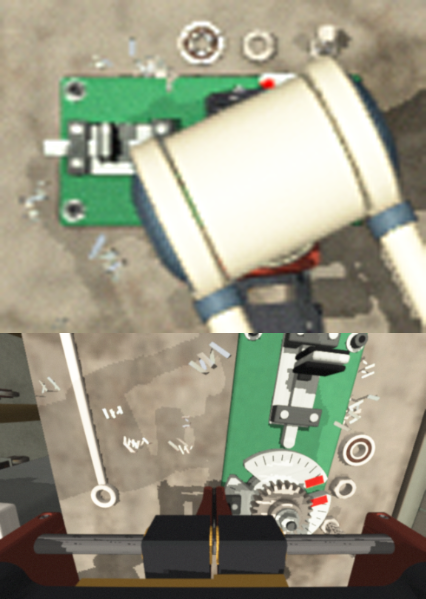

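The fingers are in contact with the tab and the plate is turning. I'll continue the arc.

Request:
servo_tool(commands=[[[-4.7,-1.1,0],-4,0],[[-4.7,-1.1,0],-4,0],[[-4.7,-1.1,0],-4,0],[[-4.7,-1.1,0],-4,0],[[-4.7,-1.1,0],-4,0]])

```text
time: 6.5
tool_pos: [0.4287, 0.2137, 0.0555]
ee_rot: [-0.0, 0.537, 0.844, -0.0]
force: [-1.1, 1.1, 1.4]
width: 0.0005
finger_force: 0.5
```

Request:
servo_tool(commands=[[[-4.7,-1.1,0],-4,0],[[-4.7,-1.1,0],-4,0],[[-4.7,-1.1,0],-4,0],[[-4.7,-1.1,0],-4,0],[[-4.7,-1.1,0],-4,0]])

```text
time: 7.12
tool_pos: [0.4368, 0.191, 0.0554]
ee_rot: [-0.0, 0.382, 0.924, -0.0]
force: [-1.5, 0.4, 0.9]
width: 0.0003
finger_force: 0.5
```

Request:
servo_tool(commands=[[[-4.7,-1.1,0],-4,0],[[-4.7,-1.1,0],-4,0],[[-3.5,-0.8,0],-3,0],[[-2.4,-0.5,0],-2,0],[[0,0,0],0,0]])

```text
time: 7.75
tool_pos: [0.4465, 0.1784, 0.0555]
ee_rot: [-0.0, 0.276, 0.961, -0.0]
force: [0.5, 0.2, -0.3]
width: 0.0003
finger_force: 0.0
```

Run:
```python
from fix import *
b=snap('wrist','pics/w3.png'); pickle.dump(b,open('w3.pkl','wb'))
p=np.array(robot.observe()['tool_pos'])[:2]-O-[0,.001]; print(p*1000,np.hypot(*p),np.degrees(np.arctan2(-(ex@p),ey@p)))
```

```text
[-50.14220129 -46.4771266 ] 0.06836931802639562 133.45864403776298
```

View pics/w3.png

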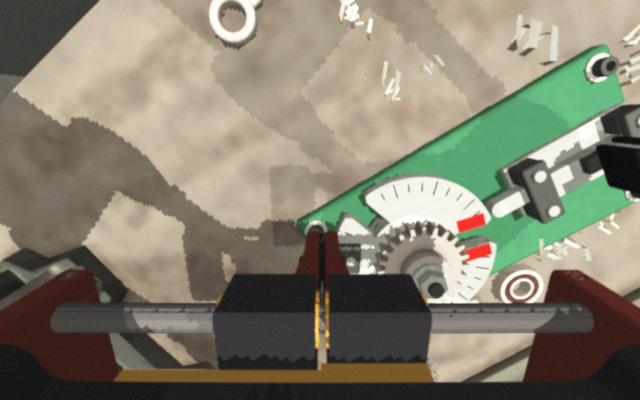

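The wrist view shows the red patches at about (470,222) and (478,252), with the mouth centre near (484,234). The bar nose is at about (495,209).

Run:
```python
from fix import *
w=pickle.load(open('w3.pkl','rb')); O2=O+[0,.001]
for n,p in dict(p1=(470,222,.031),p2=(478,252,.031),mouth=(484,232,.031),nose=(496,209,.029),arbor=(436,290,.074)).items():
    X=at_z(w,*p)[:2]; r=X-O2; print(n,'fix',ex@r*1000,ey@r*1000,'ang',np.degrees(np.arctan2(-(ex@r),ey@r)))
for a in (0,-6,-12,-18):
    t=np.radians(a); m=O2+.058*(-ex*np.sin(t)+ey*np.cos(t)); print(a,proj(w,np.r_[m,.031]).round(1))
```

```text
p1 fix -2.5216748835301774 43.90092845024014 ang 3.287464480039833
p2 fix 21.63602724433645 39.811336541633125 ang -28.522486762093493
mouth fix 9.493491789132147 49.31871453883918 ang -10.895748005595467
nose fix -0.7763326185343028 63.48326195765401 ang 0.7006313799530176
arbor fix -0.6419894096350702 -0.35794800663268705 ang 119.14231589999879
0 [490.6 214.8]
-6 [493.4 222.2]
-12 [495.4 229.7]
-18 [496.4 237.5]
```

Request:
servo_tool(commands=[[[-3.5,-0.8,0],-3,0],[[-3.5,-0.8,0],-3,0],[[-3.5,-0.8,0],-3,0],[[-3,-0.7,0],-2.5,0],[[0,0,0],0,0]])

```text
time: 8.43
tool_pos: [0.4571, 0.1695, 0.0556]
ee_rot: [0.0, 0.178, 0.984, 0.0]
force: [-0.4, 0.3, -0.6]
width: 0.0004
finger_force: 0.0
```

Request:
servo_tool(commands=[[[0,0,0],0,0],[[4,0,0],0,0],[[8,0,0],0,0],[[8,0,-20],0,0],[[0,0,-40],0,0]])

```text
time: 9.05
tool_pos: [0.4362, 0.1765, 0.1144]
ee_rot: [-0.002, 0.177, 0.984, -0.001]
force: [1.1, 0.5, 0.9]
width: 0.0001
finger_force: 0.0
```

Request:
servo_tool(commands=[[[0,0,-40],9,0],[[0,0,-40],10,0],[[0,0,-20],10,0],[[0,0,0],10,0],[[0,0,0],10,0]])

```text
time: 9.68
tool_pos: [0.4379, 0.1767, 0.2161]
ee_rot: [0.0, 0.572, 0.82, 0.0]
force: [-0.5, -0.5, 0.5]
width: 0.0003
finger_force: 0.0
```

Run:
```python
from fix import *
b=snap('wrist','pics/w4.png'); pickle.dump(b,open('w4.pkl','wb'))
o=robot.observe(); print(o['tool_pos'],o['ee_rot'])
```

```text
[0.4378452  0.17669374 0.21590619] [1.17123990e-04 5.74840213e-01 8.18265639e-01 2.46166835e-04]
```

View pics/w4.png

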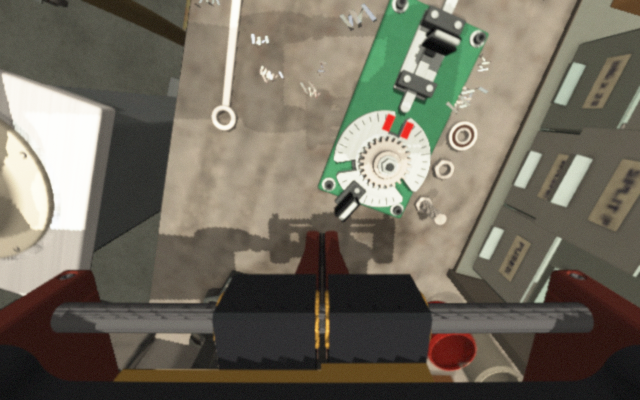

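The view shows patches at (389,124) and (406,130), so the slot is near (399,124), about in line with the bar nose at (406,105). The thumb tab top is at about (441,40).

Run:
```python
from fix import *
w=pickle.load(open('w4.pkl','rb')); O2=O+[0,.001]
for n,p in dict(p1=(389,124,.031),p2=(406,130,.031),nose=(406,105,.029),thumb=(441,41,.072),tab=(345,208,.073),arbor=(388,167,.074)).items():
    X=at_z(w,*p)[:2]; r=X-O2; print(n,X.round(4),'fix',ex@r*1000,ey@r*1000,'ang',np.degrees(np.arctan2(-(ex@r),ey@r)))
t=np.array(w['frame'])[110:145,375:420].astype(int); m=(t[...,2]>150)&(t[...,1]<80)
v,u=np.nonzero(m); n,l,s,ce=cv2.connectedComponentsWithStats(m.astype(np.uint8))
for k in range(1,n):
    if s[k,4]>20:
        X=at_z(w,ce[k,0]+375,ce[k,1]+110,.031)[:2]; r=X-O2; print(s[k,4],ce[k]+[375,110],ex@r*1000,ey@r*1000)
```

```text
p1 [0.4886 0.2664] fix -8.562413083875017 41.33795752142108 ang 11.702304029343317
p2 [0.5099 0.2671] fix 12.74805125690972 42.25218433609749 ang -16.78926778932716
nose [0.4987 0.2926] fix 1.2785269116664517 67.57513120932883 ang -1.0839114283214228
thumb [0.4947 0.3517] fix -3.422129351699827 126.71445871344098 ang 1.5469893680087274
tab [0.4702 0.1656] fix -25.858213752612823 -59.69711822796156 ang 156.57982246821408
arbor [0.4959 0.2239] fix -0.8325974112874281 -1.0903318093490282 ang 142.6339813970736
95 [388.16842105 122.34736842] -10.230884400848065 42.67976457896543
97 [406.39175258 129.83505155] 13.09346666281171 42.58469632210824
```

Run:
```python
from fix import *
d=pickle.load(open('c0.pkl','rb')); s=d['side']
for z in (.0,.1,.2,.3):
    print(z,'guard top-view right/top/bot',[at_z(c,*p,z)[:2].round(3) for p in((234,235),(215,192),(215,283))])
for X in ([.497,.47,.14],[.497,.49,.21],[.42,.43,.14],[.45,.5,.21],[.497,.39,.05]):
    print(X,proj(c,np.array(X)).round(),proj(s,np.array(X)).round())
```

```text
0.0 guard top-view right/top/bot [array([0.368, 0.508]), array([0.497, 0.568]), array([0.229, 0.563])]
0.1 guard top-view right/top/bot [array([0.365, 0.487]), array([0.483, 0.541]), array([0.237, 0.537])]
0.2 guard top-view right/top/bot [array([0.362, 0.465]), array([0.47 , 0.514]), array([0.245, 0.511])]
0.3 guard top-view right/top/bot [array([0.359, 0.443]), array([0.457, 0.488]), array([0.254, 0.485])]
[0.497, 0.47, 0.14] [238. 185.] [253. 253.]
[0.497, 0.49, 0.21] [224. 181.] [243. 238.]
[0.42, 0.43, 0.14] [252. 214.] [293. 256.]
[0.45, 0.5, 0.21] [220. 199.] [258. 251.]
[0.497, 0.39, 0.05] [272. 189.] [278. 253.]
```

Request:
servo_tool(commands=[[[0,0,0],10,0],[[0,0,0],10.4,0],[[20,10,0],0,0],[[40,15,0],0,0],[[50,15,0],0,0]])

```text
time: 10.35
tool_pos: [0.4782, 0.2873, 0.2161]
ee_rot: [0.0, 0.706, 0.708, 0.0]
force: [2.1, 1.1, 0.3]
width: 0.0003
finger_force: 0.0
```

Request:
servo_tool(commands=[[[50,15,0],0,0],[[35,10,0],0,0],[[16,0,0],0,0],[[0,0,10],0,0],[[0,0,20],0,0]])

```text
time: 10.98
tool_pos: [0.5029, 0.3867, 0.1862]
ee_rot: [0.0, 0.706, 0.708, 0.001]
force: [-0.1, 0.0, 0.5]
width: 0.0006
finger_force: 0.0
```

Run:
```python
from fix import *
b=snap('top','pics/t5.png'); s=snap('side','pics/s5.png')
cv2.imwrite('pics/m5.png',np.vstack([cv2.resize(b['frame'][130:290,150:400],(750,480))[:300*1+120],cv2.resize(s['frame'][150:330,150:450],(750,450))])[:, :][:870:1][::1])
im=cv2.imread('pics/m5.png'); cv2.imwrite('pics/m5.png',cv2.resize(im,None,fx=.68,fy=.68))
o=robot.observe(); print(o['tool_pos'],o['ee_rot'])
```

```text
[0.50172257 0.38564128 0.18271863] [-2.42855080e-04  7.06385214e-01  7.07823616e-01 -2.36630294e-03]
```

View pics/m5.png

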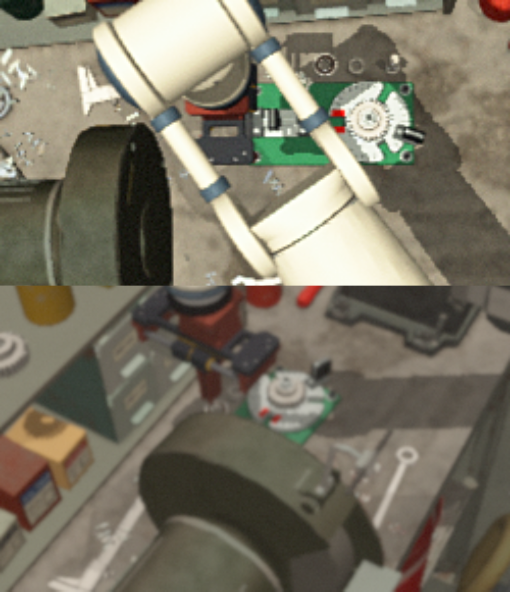

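The hand is clear of the grinder and the shelf, so I'll descend behind the thumb tab.

Request:
servo_tool(commands=[[[4,0,20],0,0],[[0,0,35],0,0],[[0,0,35],0,0],[[0,0,25],0,0],[[0,0,14],0,0]])

```text
time: 11.7
tool_pos: [0.502, 0.3908, 0.0545]
ee_rot: [-0.0, 0.706, 0.708, -0.001]
force: [-0.3, -0.3, -0.7]
width: 0.0004
finger_force: 0.0
```

Request:
servo_tool(commands=[[[0,0,0],0,0],[[-4,0,0],0,0],[[-4,0,0],0,0],[[-4,0,0],0,0],[[-4,0,0],0,0]])

```text
time: 12.32
tool_pos: [0.5029, 0.3754, 0.057]
ee_rot: [0.0, 0.706, 0.708, 0.0]
force: [0.1, 2.2, 1.2]
width: 0.0004
finger_force: 1.8
```

Request:
servo_tool(commands=[[[-4,0,0],0,0],[[-4,0,0],0,0],[[-4,0,0],0,0],[[-3,0,0],0,0],[[0,0,0],0,0]])

```text
time: 12.95
tool_pos: [0.5028, 0.3601, 0.0565]
ee_rot: [0.0, 0.706, 0.708, -0.0]
force: [1.3, 0.3, -0.8]
width: 0.0008
finger_force: 0.3
```

Request:
servo_tool(commands=[[[-2,0,0],0,0],[[-2,0,0],0,0],[[-2,0,0],0,0],[[-1.5,0,0],0,0],[[0,0,0],0,0]])

```text
time: 13.58
tool_pos: [0.5028, 0.3528, 0.0565]
ee_rot: [0.0, 0.706, 0.708, -0.0]
force: [0.5, 1.7, 0.7]
width: 0.0007
finger_force: 0.5
```

Request:
servo_tool(commands=[[[-1,0,0],0,0],[[-1,0,0],0,0],[[-1,0,0],0,0],[[0,0,0],0,0]])

```text
time: 14.08
tool_pos: [0.5027, 0.3508, 0.0566]
ee_rot: [-0.0, 0.706, 0.708, 0.001]
force: [0.5, 5.9, -1.2]
width: 0.0003
finger_force: 2.6
```

Request:
servo_tool(commands=[[[-1,0,0],0,0],[[-1,0,0],0,0],[[0,0,0],0,0]])

```text
time: 14.45
tool_pos: [0.5027, 0.3507, 0.0567]
ee_rot: [-0.002, 0.706, 0.708, 0.002]
force: [1.3, 11.0, -2.6]
width: 0.0008
finger_force: 5.7
```

Request:
servo_tool(commands=[[[-1,0,0],0,0],[[-1,0,0],0,0],[[0,0,0],0,0]])

```text
time: 14.82
tool_pos: [0.5027, 0.3506, 0.0567]
ee_rot: [-0.003, 0.705, 0.709, 0.004]
force: [2.0, 18.1, -5.5]
width: 0.0001
finger_force: 8.7
```

The bar is firmly stopped where home was expected. I'll back off, rise and check.

Request:
servo_tool(commands=[[[3,0,0],0,0],[[4,0,0],0,0],[[6,0,0],0,0],[[6,0,-20],0,0],[[0,0,-40],0,0]])

```text
time: 15.45
tool_pos: [0.5019, 0.3649, 0.1163]
ee_rot: [-0.0, 0.706, 0.708, -0.002]
force: [-0.4, 0.9, 0.5]
width: 0.0005
finger_force: 0.0
```

Request:
servo_tool(commands=[[[0,0,-40],0,0],[[-20,-10,-40],0,0],[[-50,-20,-30],0,0],[[-60,-20,0],0,0],[[-60,-20,0],0,0]])

```text
time: 16.08
tool_pos: [0.4332, 0.1749, 0.2291]
ee_rot: [0.001, 0.706, 0.708, 0.001]
force: [2.4, -1.0, 0.5]
width: 0.0006
finger_force: 0.0
```

Request:
servo_tool(commands=[[[-50,-10,0],0,0],[[-20,0,0],0,0],[[0,0,0],0,0],[[0,0,0],0,0]])

```text
time: 16.58
tool_pos: [0.424, 0.107, 0.2275]
ee_rot: [0.0, 0.706, 0.708, 0.001]
force: [0.0, -0.1, 0.3]
width: 0.0001
finger_force: 0.0
```

Run:
```python
from fix import *
b=snap('wrist','pics/w6.png'); pickle.dump(b,open('w6.pkl','wb'))
o=robot.observe(); print(o['tool_pos'],o['ee_rot'],o['force'])
X=O+[0,.001]
for n,q in dict(thumb_home=(108,.072),bridge1=(92,.04),mouth=(58,.031)).items(): print(n,proj(b,np.r_[X+ey*q[0]/1000,q[1]]).round())
```

```text
[0.42400062 0.10714676 0.22712667] [9.48716298e-06 7.05902510e-01 7.08308966e-01 2.36483471e-04] [0.14035986 1.27708002 0.27069538]
thumb_home [403. -55.]
bridge1 [393. -19.]
mouth [389.  21.]
```

View pics/w6.png

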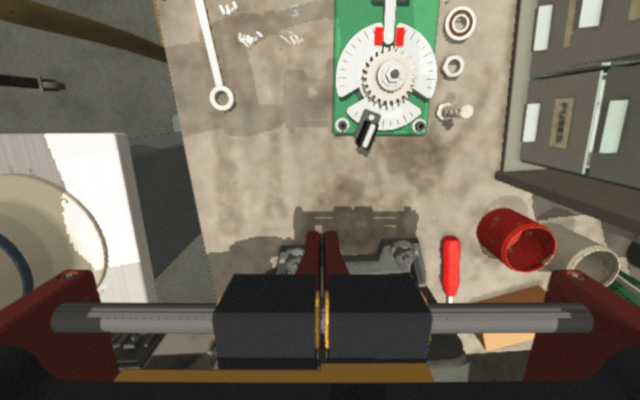

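The wrist view shows the bar at (390,25) running into the red slot between the patches at (381,36) and (399,36). The nut, bolt and bearing are in place, and the hand is clear, so I'm handing in.

```bash
python3 -c "
from station import robot
print(robot.close_job())"
```

```text
the job is handed in; nothing more can be done
None
```

I turned the plate until the red slot faced the lock bar, pushed the bar to its stop in that slot, moved the hand clear and handed the job in at about 17 s. The final picture shows the bar in the red slot; the judge's result was not shown.

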